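# Stand the fallen reagent bottles back up in their row

### The arm

A 6-joint arm with a two-finger parallel gripper is mounted at the origin on the work surface. World frame = base frame: x ahead of the robot, y to its left, z up, the work surface at z = 0. Lengths are in mm, angles in degrees, forces in N, time in s.
With the tool pointing down it reaches from about 350 to 850 mm from the base axis. Payload 8.1 kg.
Tool frame: the origin (TCP) lies midway between the tips of the shut fingers; the grasp point (between the pads) lies 19 mm behind it (r.pinch_z is the distance from the TCP to the grasp point, in mm); z points along the fingers, y is the line along which they close (so a half turn about z gives the same grasp; the last joint's range is limited). The gripper opens to 85 mm and grips with 20 to 120 N. Pads are 22 mm wide; open, the fingers measure 114 mm over their backs; the gripper's body (76 mm by 85 mm) begins 54 mm behind the grasp point. The pads swing forward as they close: fully open they stand 13 mm farther back than shut.
Start: joints at [-72.903, 7.471, 85.268, -0, 87.261, -4.893], TCP at [224.688, -556.346, 231.292] pointing down, gripper open.
Joint ranges: [-169.43, 169.43], [-51.17, 129.36], [1.28, 143.12], [-76.62, 256.62], [0, 156.53], [-152.29, 152.29]. Speed limits (degrees/s): [136.94, 136.94, 159.86, 180, 180, 180].

### API

Orientations are given as [roll, pitch, yaw] about the fixed x, y, z axes, in that order (R = Rz(yaw) Ry(pitch) Rx(roll)).
In Python, from bench import sensors, optics, job, r gives the robot as it stands.
- The arm moves only by the tool play_rows, never from a script. Its argument "motion" is a list that holds one entry, the list of rows, each a list of 6 numbers: the shift along the tool's x, y, z in cm, then the turn, a rotation vector about the tool's x, y, z in degrees. In form: [[[x, y, z, ax, ay, az], ...]]. A call has 1 to 5 rows; each row is the pose to reach, as a shift and turn from the pose commanded when the call began, along the tool's axes at that moment; what a row does not reach only later rows make up. A row lasts 1/10 s, in which the tool goes at most 50 mm and 8.59 degrees, less where a joint would pass 70% of its speed; a pose out of reach is approached as far as the arm can. A call with a gripper value outside its range is refused whole. "jaw" is the opening, from 0 (shut) to 1 (fully open), set as the call begins (left out, the last holds). The fingers move at their own pace and stop on an object; "squeeze" is the grip in N (left out, the last holds). Time passes only in rows, so rows that repeat a pose let the fingers close. It gives the time, the measured TCP pose, the force, the opening and the grip force at its end, in the units of the state.
- sensors.sense(): the state, without advancing time (a new reading comes with each control period).
- optics.snapshot(name): name is "side" or "top"; returns a dict with "pixels" (480x640x3 uint8, red, green, blue), "mtx" (3x3 intrinsics, pixels), "R" (3x3) and "t" (3): a world point X has camera coordinates R X + t. Camera axes: x right, y down, z forward; pixel columns grow to the right and rows downward; lengths in mm; the calibration is good to about 2 mm. A picture is of the moment at which its call begins. There is no depth.
- job.hand_in(): hands the job in; it is judged then, once.
The state is a dict: "time": time; "joint_pos": joint angles; "qd": joint speeds; "joint_efforts": joint torques, N m; "tool_pos": TCP position; "tcp_rot": TCP orientation; "ft_force": force on the tool from outside, world axes, zero at the start; "wrist_torque": the same for the moment, N m; "finger_gap": finger opening in mm; "grip_force": force on a finger pad.
Only numpy, scipy, OpenCV 4.12 (cv2) and the standard library are available. Lean on these libraries where they do the work, as an engineer would, in place of code of your own. Each camera call takes 0.05 s, during which the arm holds its last target. There are 200 camera calls.

### The job

Two of the five reagent bottles in the shallow tray have fallen over. Stand each of them upright again, cap up, at its own place in the row along the middle of the tray; set it down rather than dropping it, and let go. Do not knock over or shift the three standing bottles, and leave the things around the tray alone.

Things in the scene. Friction and masses are not known exactly. Their poses are not given: they have to be found in the camera images.
- tray: fixed shallow grey tray, 150 (x) by 540 (y) mm, 12 mm high: flat floor 4 mm thick, lip all round 4 mm wide and 8 mm above the floor. Origin at the centre of its underside, on the bench top. The row of five bottles runs along its y axis on its middle line (x = 0), about 105 mm from bottle to bottle, standing and fallen in any order
- fallen_a: brown square plastic bottle, 96 mm overall, about 130 g, lying on a flat side across the tray, cap to either long side. Flat-sided body 46 x 46 x 66 mm, short neck, round white cap 32 mm across, 22 mm tall. Origin on its axis at mid-height: 48 mm from base and from cap top (the body runs from 48 mm below it to 18 mm above). z axis points from base to cap; x and y are square to the flat sides
- fallen_b: brown square plastic bottle, 96 mm overall, about 130 g, lying on a flat side across the tray, cap to either long side. Flat-sided body 46 x 46 x 66 mm, short neck, round white cap 32 mm across, 22 mm tall. Origin on its axis at mid-height: 48 mm from base and from cap top (the body runs from 48 mm below it to 18 mm above). z axis points from base to cap; x and y are square to the flat sides
- standing_a: brown square plastic bottle, 96 mm overall, about 130 g, standing upright in the row. Flat-sided body 46 x 46 x 66 mm, short neck, round white cap 32 mm across, 22 mm tall. Origin on its axis at mid-height: 48 mm from base and from cap top (the body runs from 48 mm below it to 18 mm above). z axis points from base to cap; x and y are square to the flat sides
- standing_b: brown square plastic bottle, 96 mm overall, about 130 g, standing upright in the row. Flat-sided body 46 x 46 x 66 mm, short neck, round white cap 32 mm across, 22 mm tall. Origin on its axis at mid-height: 48 mm from base and from cap top (the body runs from 48 mm below it to 18 mm above). z axis points from base to cap; x and y are square to the flat sides
- standing_c: brown square plastic bottle, 96 mm overall, about 130 g, standing upright in the row. Flat-sided body 46 x 46 x 66 mm, short neck, round white cap 32 mm across, 22 mm tall. Origin on its axis at mid-height: 48 mm from base and from cap top (the body runs from 48 mm below it to 18 mm above). z axis points from base to cap; x and y are square to the flat sides
- slide_box: small cardboard box of glass slides, 55 x 80 x 30 mm, loose on the bench beyond the tray; origin at the centre of its underside; leave alone
- dropper: small black dropper bottle, 26 mm across and 67 mm tall, loose on the bench beyond the tray; origin at the centre of its underside; leave alone
- canister: round white jar, 52 mm across and 75 mm tall, loose on the bench to the right of the tray; origin at the centre of its underside; leave alone
- tube_block: white block with small tube holes, 110 x 160 x 45 mm, loose on the bench to the left of the tray; origin at the centre of its underside; leave alone

How it is judged:
By the outcome, as a careful person would: the job done as asked, in the order asked, and still so for the second after the job is handed in, with the robot touching nothing.
It also fails if it takes over 70 s, if anything falls off the work surface, if the arm or the gripper's body presses on something with over 40 N, if the wrist force passes 120 N, or if a joint passes its speed limit or range.

## Working session

There is one attempt and no reset: what is moved stays moved. The work goes in short steps, Python scripts to look and compute and a tool call to move; the robot and the scene stay as the last step left them, time stands still between calls to the robot, and variables do not carry over. Pictures are saved under pics/ and viewed, at most 10 in all, crops included, and the job is handed in when it is done.

Besides the shell and the picture viewer there is one more tool, called after "Emit:" as name(argument=value, ...), one argument or row to a line, values as JSON. play_rows: Moves the arm, as the interface text tells. Its arguments: {"type":"object","properties":{"motion":{"type":"array","items":{"type":"array","items":{"type":"array","items":{"type":"number"}}}},"jaw":{"type":"number"},"squeeze":{"type":"number"}},"required":["motion"]}

```bash
mkdir -p pics
python3 - <<'E'
from bench import sensors, optics, job, r
import cv2,numpy as np
print(sensors.sense()); 
for n in("top","side"):
    s=optics.snapshot(n); cv2.imwrite(f"pics/{n}0.png",s["pixels"][:,:,::-1]); print(n,s["mtx"],s["R"],s["t"])
E
```

```text
{'time': 0.0, 'joint_pos': array([-7.29023870e+01,  7.51452616e+00,  8.53274359e+01, -4.27123034e-04,
        8.72593971e+01, -4.89344732e+00]), 'qd': array([-0.13584175,  0.02720958, -0.01234741, -0.00987494,  0.02868352,
       -0.06800952]), 'joint_efforts': array([ 1.76605199e-04, -5.69394958e+01, -5.00551736e+01, -1.55789990e-04,
        1.50359992e-02, -3.96738983e-06]), 'tool_pos': array([ 224.53813885, -555.84071512,  230.26813691]), 'tcp_rot': array([-1.79898974e+02, -8.22118756e-03,  2.19910739e+01]), 'ft_force': array([ 0.753139  , -0.1012178 , -0.49040366]), 'wrist_torque': array([-0.0436495 ,  0.03052953, -0.00720135]), 'grip_force': 0.0, 'finger_gap': 85.21896813060312}
top [[503.56225625   0.         324.00073587]
 [  0.         503.56225625 239.39655709]
 [  0.           0.           1.        ]] [[ 0.02941099 -0.99955372  0.00523009]
 [-0.9981191  -0.02964954 -0.05365778]
 [ 0.05378891 -0.00364212 -0.99854569]] [-7.50606509e-01  5.97527448e+02  1.41205520e+03]
side [[465.69182528   0.         323.82930887]
 [  0.         465.69182528 240.99266929]
 [  0.           0.           1.        ]] [[ 0.99505955 -0.09770169 -0.01763157]
 [-0.07031765 -0.56820424 -0.81987765]
 [ 0.0700851   0.8170669  -0.57226721]] [-576.01320125  101.79837434 1112.35614333]
```

View pics/top0.png

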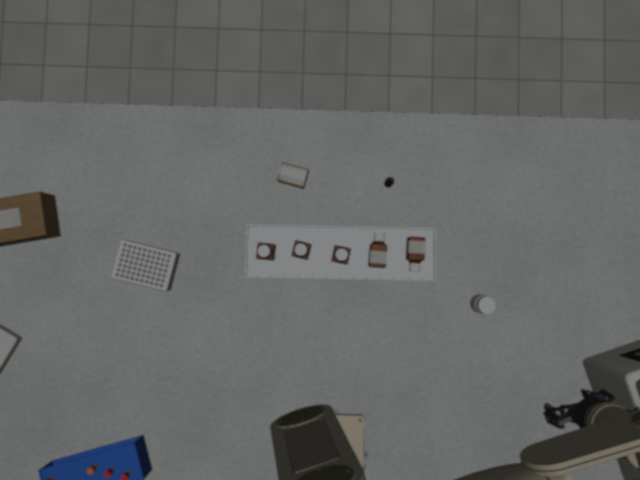

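View pics/side0.png

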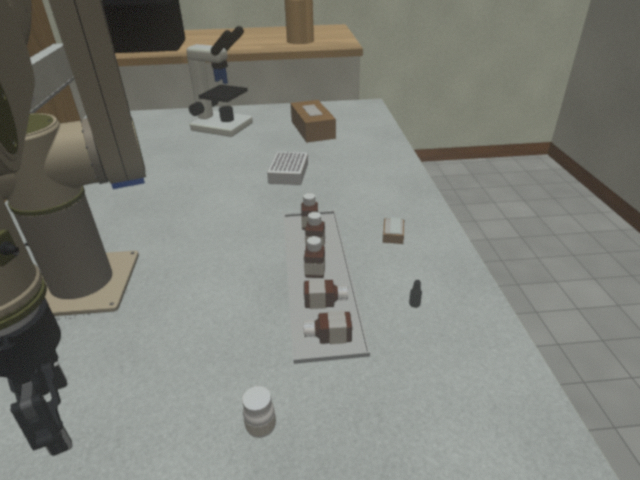

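The top picture shows standing bottles at about (265,251), (301,250) and (341,255). The fallen ones are at (378,251), cap towards +x, and (416,252), cap towards -x. The tray spans about (246..436, 226..280). Next is an enlarged crop of each view.

Run:
```python
import cv2
a=cv2.imread("pics/top0.png")[220:290,240:440]; cv2.imwrite("pics/topc.png",cv2.resize(a,None,fx=4,fy=4,interpolation=cv2.INTER_CUBIC))
a=cv2.imread("pics/side0.png")[185:365,275:375]; cv2.imwrite("pics/sidec.png",cv2.resize(a,None,fx=3.3,fy=3.3,interpolation=cv2.INTER_CUBIC))
```

```text
(no output)
```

View pics/topc.png

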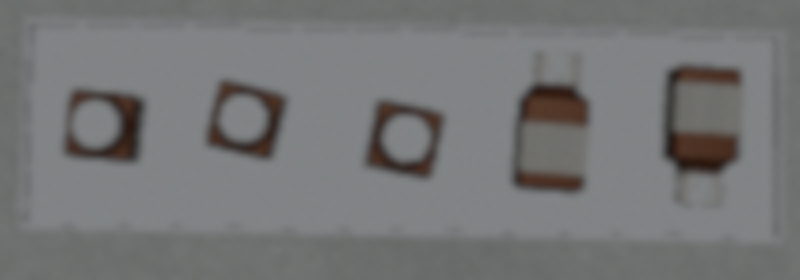

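View pics/sidec.png

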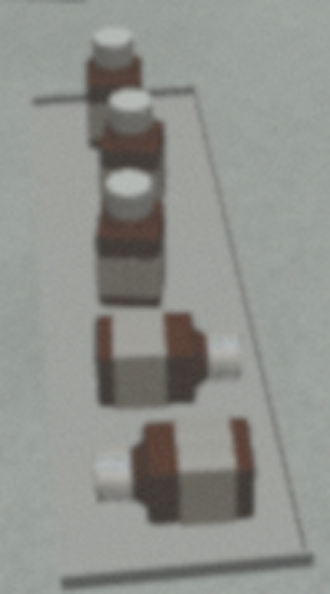

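```bash
cat > h.py <<'E'
from bench import sensors, optics, job, r
import numpy as np
cam={"top":([[503.56225625,0,324.00073587],[0,503.56225625,239.39655709],[0,0,1]],[[0.02941099,-0.99955372,0.00523009],[-0.9981191,-0.02964954,-0.05365778],[0.05378891,-0.00364212,-0.99854569]],[-.750606509,597.527448,1412.05520]),
"side":([[465.69182528,0,323.82930887],[0,465.69182528,240.99266929],[0,0,1]],[[0.99505955,-0.09770169,-0.01763157],[-0.07031765,-0.56820424,-0.81987765],[0.0700851,0.8170669,-0.57226721]],[-576.01320125,101.79837434,1112.35614333])}
def unp(n,uv,z):
    K,R,t=map(np.array,cam[n]); d=R.T@np.linalg.inv(K)@[*uv,1]; c=-R.T@t
    return (c+d*(z-c[2])/d[2]).round(1)
def tc(u,v,z): return unp("top",((u+.5)/4-.5+240,(v+.5)/4-.5+220),z)
def sc(u,v,z): return unp("side",((u+.5)/3.3-.5+275,(v+.5)/3.3-.5+185),z)
E
python3 - <<'E'
from h import *
print("tray top"); [print(tc(*p,12)) for p in[(33,20),(778,38),(774,242),(24,231)]]
print("tray side",sc(33,100,12),sc(193,90,12),sc(312,558,12),sc(62,580,12))
print("caps top",[tc(*p,100) for p in[(97,124),(241,119),(407,138)]])
print("caps side",[sc(*p,100) for p in[(113,34),(131,96),(129,182)]])
print("F1 base",tc(520,188,50),tc(583,190,50),"shoulder",tc(527,95,50),tc(588,98,50),"cap end",tc(535,52,27),tc(580,54,27))
print("F2 base",tc(674,66,50),tc(741,69,50),"sh",tc(738,158,50),tc(672,158,50),"cap",tc(678,207,27),tc(720,208,27))
print("side F1 base top",sc(97,318,50),sc(112,405,4),"sh top",sc(190,315,50),"cap",sc(238,358,27))
print("side F2 base top",sc(247,420,50),"sh top near",sc(150,465,50),sc(145,424,50),"nearbase",sc(254,464,50),"cap",sc(97,478,27))
E
```

```text
tray top
[633.2 234.7  12. ]
[ 636.1 -296.    12. ]
[ 491.1 -295.7   12. ]
[483.3 235.5  12. ]
tray side [489.5 232.1  12. ] [628.7 231.1  12. ] [ 637.9 -302.    12. ] [ 490.9 -302.    12. ]
caps top [array([558.1, 176.4, 100. ]), array([564.2,  80.7, 100. ]), array([554.8, -30.2, 100. ])]
caps side [array([558.5, 182. , 100. ]), array([565.2,  84.8, 100. ]), array([554.5, -28.9, 100. ])]
F1 base [ 523.9 -111.1   50. ] [ 523.8 -154.7   50. ] shoulder [ 588.3 -114.4   50. ] [ 587.5 -156.7   50. ] cap end [ 619.9 -121.6   27. ] [ 619.5 -153.3   27. ]
F2 base [ 611.5 -215.8   50. ] [ 610.8 -262.3   50. ] sh [ 549.1 -261.4   50. ] [ 547.7 -215.7   50. ] cap [ 513.9 -224.5   27. ] [ 514.1 -254.1   27. ]
side F1 base top [ 524.7 -113.4   50. ] [ 530.6 -149.5    4. ] sh top [ 586.8 -117.7   50. ] cap [ 616.6 -138.5   27. ]
side F2 base top [ 610.3 -221.9   50. ] sh top near [ 547.5 -253.2   50. ] [ 547.7 -218.1   50. ] nearbase [ 609.1 -259.5   50. ] cap [ 515.9 -237.7   27. ]
```

The crops put the tray centre at about (560,-32), square to the axes. The standing bottles are at (558,179), (565,83) and (555,-30). F1's axis is at y≈-136 with x from 524 to 620, cap +x. F2's axis is at y≈-239 with x from 514 to 611, cap -x. All of these fit the sizes given. Next I'll write a move helper.

```bash
cat >> h.py <<'E'
from scipy.spatial.transform import Rotation as Ro
def tool(tilt): # pointing down with tool x = +x, then tilted: tilt>0 points towards +x
    return Ro.from_euler("y",-tilt,degrees=True)*Ro.from_euler("x",180,degrees=True)
def go(pinch,tilt):
    s=sensors.sense(); R0=Ro.from_euler("xyz",s["tcp_rot"],degrees=True); R1=tool(tilt)
    tcp=np.array(pinch)+R1.apply([0,0,r.pinch_z]); d=R0.inv().apply(tcp-s["tool_pos"])/10
    print("to",tcp.round(1),"shift",d.round(2),"turn",(R0.inv()*R1).as_rotvec(degrees=True).round(2))
def st():
    s=sensors.sense(); R=Ro.from_euler("xyz",s["tcp_rot"],degrees=True); print("pinch",(s["tool_pos"]-R.apply([0,0,r.pinch_z])).round(1),"rot",s["tcp_rot"].round(1),"q",s["joint_pos"].round(1),s["time"],s["finger_gap"],s["ft_force"].round(1))
E
python3 -c "
from h import *
print([a for a in dir(r) if a[0]!='_'],tool(45).apply([0,0,1]))
go([560,-137,250],0);go([562,-135.5,250],-40)"
```

```text
['PlanningError', 'pinch_z'] [ 7.07106781e-01 -1.22464680e-16 -7.07106781e-01]
to [ 560.  -137.   231.3] shift [ 4.679e+01 -2.628e+01 -4.000e-02] turn [-1.000e-01  1.000e-02  2.199e+01]
to [ 550.  -135.5  235.7] shift [ 45.92 -26.79  -0.48] turn [  7.58 -39.49  21.12]
```

Emit:
play_rows(
  motion=[
    [[9.4,-5.3,0,0,0,4.4],[18.8,-10.6,0,0,0,8.8],[28,-15.9,0,0,0,13.2],[37.4,-21.2,0,0,0,17.6],[46.8,-26.3,0,0,0,22]],
  ],
  jaw=1,
  squeeze=40,
)

```text
time: 0.6
tool_pos: [381.1, -358.9, 230.9]
tcp_rot: [-180.0, 0.0, -0.2]
ft_force: [1.3, -0.6, -0.0]
finger_gap: 85.4
grip_force: 0.0
```

```bash
python3 -c "
from h import *
st();go([562,-135.5,200],-40)"
```

```text
pinch [ 381.1 -359.   249.6] rot [-180.     0.    -0.2] q [-48.9  -4.4  97.4   0.   87.   41.3] 0.6 85.39598180465089 [ 1.3 -0.6 -0. ]
to [ 550.  -135.5  185.7] shift [ 16.8  -22.4    4.52] turn [ -0.1  -39.98  -0.2 ]
```

Emit:
play_rows(
  motion=[
    [[3.4,-4.4,0,0,-8,0],[6.8,-8.8,0,0,-16,0],[10.2,-13.2,0,0,-24,0],[13.6,-17.8,0,0,-32,0],[16.9,-22.4,2,0,-40,-0.2]],
  ],
)

```text
time: 1.1
tool_pos: [528.5, -167.1, 222.7]
tcp_rot: [180.0, 39.0, 0.2]
ft_force: [1.2, -0.9, 0.2]
finger_gap: 85.1
grip_force: 0.0
```

Emit:
play_rows(
  motion=[
    [[0,0,0,0,0,0],[0,0,0,0,0,0]],
  ],
)

```text
time: 1.3
tool_pos: [525.8, -168.0, 215.2]
tcp_rot: [-179.6, 39.4, 0.5]
ft_force: [0.2, -0.5, 0.8]
finger_gap: 85.3
grip_force: 0.0
```

```bash
python3 -c "
from h import *
st();go([562,-135.5,100],-40)"
```

```text
pinch [ 537.7 -168.   229.7] rot [-179.6   39.4    0.5] q [-16.3  38.3  56.8 -12.2 122.6  70.2] 1.3 85.32971148719378 [ 0.2 -0.5  0.8]
to [ 550.  -135.5   85.7] shift [10.12 -3.17  8.47] turn [-0.03 -0.56  0.42]
```

Emit:
play_rows(
  motion=[
    [[3.4,-1.1,2.8,0,0,0],[6.8,-2.2,5.6,0,-0.3,0.2],[10.1,-3.2,8.5,0,-0.6,0.4],[10.1,-3.2,8.5,0,-0.6,0.4],[10.1,-3.2,8.5,0,-0.6,0.4]],
  ],
)

```text
time: 1.8
tool_pos: [551.7, -138.9, 95.5]
tcp_rot: [179.7, 39.3, -0.4]
ft_force: [-0.2, 0.5, 0.7]
finger_gap: 85.3
grip_force: 0.0
```

```bash
python3 -c "
from h import *
st();go([562,-135.5,31],-40)
import cv2
s=optics.snapshot('side')['pixels'][150:390,230:490,::-1]; cv2.imwrite('pics/side1.png',cv2.resize(s,None,fx=2.4,fy=2.4))"
```

```text
pinch [ 563.5 -138.9  110. ] rot [179.7  39.3  -0.4] q [-13.8  47.1  56.7  -9.5 114.4  75.6] 1.8 85.26037677010298 [-0.2  0.5  0.7]
to [ 550.  -135.5   16.7] shift [ 4.85 -0.36  6.21] turn [-0.01 -0.73 -0.33]
```

View pics/side1.png

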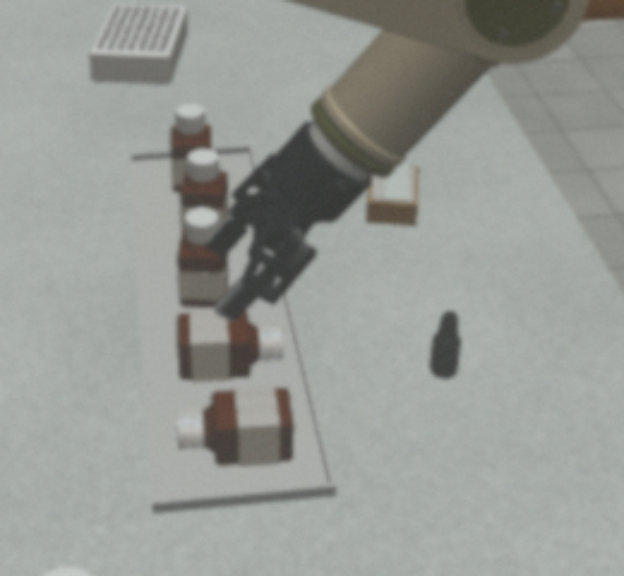

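The picture shows the gripper tilted above F1 at (215,345), with the fingers either side of it. The arm is well clear of the standing bottles and the slide box. Now I'll descend.

Emit:
play_rows(
  motion=[
    [[1.2,-0.3,1.5,0,-0.7,-0.3],[2.0,-0.3,2.6,0,-0.7,-0.3],[2.8,-0.3,3.6,0,-0.7,-0.3],[2.8,-0.3,3.6,0,-0.7,-0.3],[2.8,-0.3,3.6,0,-0.7,-0.3]],
  ],
)

```text
time: 2.35
tool_pos: [550.3, -134.7, 46.8]
tcp_rot: [-179.9, 40.2, 0.1]
ft_force: [0.7, 0.6, -0.3]
finger_gap: 85.3
grip_force: 0.0
```

```bash
python3 -c "
from h import *
st();go([562,-135.5,31],-40)"
```

```text
pinch [ 562.4 -134.7   61.1] rot [-1.799e+02  4.020e+01  1.000e-01] q [-13.4  50.9  56.7  -9.2 111.6  76.2] 2.35 85.32837103291533 [ 0.7  0.6 -0.3]
to [ 550.  -135.5   16.7] shift [1.92 0.09 2.32] turn [-0.02  0.16  0.06]
```

Emit:
play_rows(
  motion=[
    [[0.6,0.05,0.8,0,0,0],[1.2,0.1,1.5,0,0,0],[1.9,0.1,2.3,0,0,0],[1.9,0.1,2.3,0,0,0],[1.9,0.1,2.3,0,0,0]],
  ],
)

```text
time: 2.85
tool_pos: [549.5, -135.2, 15.7]
tcp_rot: [-179.9, 40.3, 0.1]
ft_force: [-0.8, -0.5, 0.3]
finger_gap: 85.6
grip_force: 0.0
```

Emit:
play_rows(
  motion=[
    [[0,0,0,0,0,0],[0,0,0,0,0,0],[0,0,0,0,0,0],[0,0,0,0,0,0],[0,0,0,0,0,0]],
  ],
  jaw=0,
  squeeze=40,
)

```text
time: 3.35
tool_pos: [550.6, -135.4, 17.2]
tcp_rot: [-179.9, 40.1, 0.1]
ft_force: [2.3, 0.1, 3.7]
finger_gap: 45.9
grip_force: 41.1
```

```bash
python3 -c "
from h import *
st();go([562,-135.5,90],-40)"
```

```text
pinch [ 562.7 -135.4   31.5] rot [-1.799e+02  4.010e+01  1.000e-01] q [-13.5  53.   56.6  -9.1 109.5  76.5] 3.35 45.882099010118246 [2.3 0.1 3.7]
to [ 550.  -135.5   75.7] shift [-3.82  0.01 -4.43] turn [0.   0.09 0.08]
```

Emit:
play_rows(
  motion=[
    [[-0.9,0,-1,0,0,0],[-2.2,0,-2.5,0,0,0],[-3.8,0,-4.4,0,0,0],[-5.1,0,-6,0,0,0],[-5.1,0,-6,0,0,0]],
  ],
)

```text
time: 3.85
tool_pos: [552.2, -136.0, 100.1]
tcp_rot: [179.9, 39.7, 0.0]
ft_force: [1.1, -0.1, -1.2]
finger_gap: 45.9
grip_force: 40.9
```

```bash
python3 -c "
from h import *
st();go([555.5,-137,110],-10);go([555.5,-137,110],20);go([555.5,-137,110],50)"
```

```text
pinch [ 564.2 -136.   114.5] rot [179.9  39.7   0. ] q [-13.5  47.3  56.1  -9.6 115.3  75.4] 3.85 45.8812022249846 [ 1.1 -0.1 -1.2]
to [ 552.3 -137.    91.6] shift [0.55 0.1  0.65] turn [ 0.07 29.75  0.03]
to [ 561.9 -137.    92.4] shift [ 1.24  0.1  -0.03] turn [6.000e-02 5.975e+01 4.000e-02]
to [ 569.8 -137.    98. ] shift [ 1.49  0.1  -0.96] turn [5.000e-02 8.975e+01 6.000e-02]
```

Emit:
play_rows(
  motion=[
    [[0.1,0,0.2,0,6,0],[0.2,0,0.4,0,13,0],[0.4,0.1,0.6,0,20,0],[0.7,0.1,0.6,0,27,0],[0.9,0.1,0.5,0,34,0]],
  ],
)

```text
time: 4.35
tool_pos: [553.5, -136.4, 85.5]
tcp_rot: [-180.0, 5.9, 0.0]
ft_force: [-0.3, 0.3, -1.6]
finger_gap: 45.7
grip_force: 40.9
```

```bash
python3 -c "
from h import *
st();go([555.5,-137,110],20);go([555.5,-137,110],50)"
```

```text
pinch [ 555.4 -136.4  104.1] rot [-180.     5.9    0. ] q [-17.9  15.   92.6  -1.8  78.   72.6] 4.35 45.68223226407645 [-0.3  0.3 -1.6]
to [ 561.9 -137.    92.4] shift [ 0.76  0.06 -0.77] turn [-0.04 25.87  0.04]
to [ 569.8 -137.    98. ] shift [ 1.5   0.06 -1.4 ] turn [-5.000e-02  5.587e+01  3.000e-02]
```

Emit:
play_rows(
  motion=[
    [[0.2,0,-0.2,0,6,0],[0.4,0,-0.4,0,13,0],[0.6,0.1,-0.6,0,20,0],[0.8,0.1,-0.8,0,27,0],[1.0,0.1,-1,0,35,0]],
  ],
)

```text
time: 4.85
tool_pos: [564.7, -137.7, 95.2]
tcp_rot: [180.0, -29.2, 0.0]
ft_force: [0.7, 2.1, -1.8]
finger_gap: 45.6
grip_force: 41.0
```

```bash
python3 -c "
from h import *
st();go([555.5,-137,110],50);go([555.5,-137,70],50)"
```

```text
pinch [ 555.5 -137.7  111.5] rot [180.  -29.2   0. ] q [-26.7 -13.  124.9  18.7  43.1  52.4] 4.85 45.607594578705665 [ 0.7  2.1 -1.8]
to [ 569.8 -137.    98. ] shift [ 0.59 -0.07  0.01] turn [2.000e-02 2.085e+01 4.000e-02]
to [ 569.8 -137.    58. ] shift [-1.36 -0.08  3.5 ] turn [2.000e-02 2.085e+01 4.000e-02]
```

Emit:
play_rows(
  motion=[
    [[0.2,0,0.2,0,5,0],[0.2,0,0.4,0,10,0],[0.1,-0.1,0.8,0,15,0],[0,-0.1,1.2,0,20.8,0],[-0.4,-0.1,1.7,0,20.8,0]],
  ],
)

```text
time: 5.35
tool_pos: [567.8, -136.1, 76.3]
tcp_rot: [-179.9, -49.7, -0.1]
ft_force: [0.1, 0.8, -1.5]
finger_gap: 45.4
grip_force: 41.0
```

Emit:
play_rows(
  motion=[
    [[0,0,0,0,0,0],[0,0,0,0,0,0]],
  ],
)

```text
time: 5.55
tool_pos: [568.6, -136.1, 76.9]
tcp_rot: [-179.8, -49.5, -0.1]
ft_force: [-1.0, -0.5, -2.0]
finger_gap: 45.6
grip_force: 41.0
```

```bash
python3 -c "
from h import *
st();go([555.5,-137,60],50);go([555.5,-137,43],50)
import cv2
s=optics.snapshot('side')['pixels'][150:390,230:490,::-1]; cv2.imwrite('pics/side2.png',cv2.resize(s,None,fx=2.4,fy=2.4))"
```

```text
pinch [ 554.4 -136.2   89.1] rot [-1.798e+02 -4.950e+01 -1.000e-01] q [-34.3 -17.3 140.8  65.5  28.2   3.4] 5.55 45.63564746913145 [-1.  -0.5 -2. ]
to [ 569.8 -137.    48. ] shift [-2.12  0.09  1.97] turn [-0.11  0.49 -0.07]
to [ 569.8 -137.    31. ] shift [-3.42  0.1   3.08] turn [-0.11  0.49 -0.07]
```

View pics/side2.png

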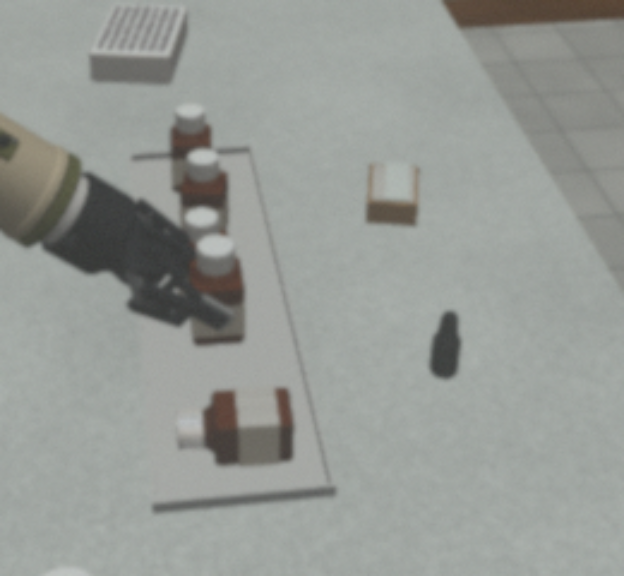

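The bottle is upright in the grip at (217,290), clear of its neighbours. The third joint is near its limit, so I'll lower in small steps and check.

Emit:
play_rows(
  motion=[
    [[-0.5,0,0.5,0,0.5,0],[-1,0,1,0,0.5,0],[-1.6,0.1,1.5,0,0.5,0],[-2.1,0.1,2,0,0.5,0],[-2.1,0.1,2,0,0.5,0]],
  ],
)

```text
time: 6.1
tool_pos: [571.2, -137.1, 48.7]
tcp_rot: [-179.9, -50.1, 0.0]
ft_force: [-1.1, -0.2, -2.1]
finger_gap: 45.6
grip_force: 41.0
```

```bash
python3 -c "
from h import *
st();go([555.5,-137,43],50)"
```

```text
pinch [ 556.9 -137.2   60.7] rot [-179.9  -50.1    0. ] q [-34.5 -11.2 140.4  77.3  26.5  -9.7] 6.1 45.58697011558606 [-1.1 -0.2 -2.1]
to [ 569.8 -137.    31. ] shift [-1.45 -0.01  1.03] turn [-0.13 -0.1   0.01]
```

Emit:
play_rows(
  motion=[
    [[-0.4,0,0.3,0,0,0],[-0.7,0,0.5,0,0,0],[-1.0,0,0.7,0,0,0],[-1.2,0,0.9,0,0,0],[-1.2,0,0.9,0,0,0]],
  ],
)

```text
time: 6.6
tool_pos: [569.8, -137.2, 33.3]
tcp_rot: [-179.9, -50.1, -0.0]
ft_force: [-0.3, -0.6, -1.5]
finger_gap: 45.6
grip_force: 41.0
```

```bash
python3 -c "
from h import *
st();go([555.5,-137,43],50)"
```

```text
pinch [ 555.5 -137.2   45.3] rot [-179.9  -50.1   -0. ] q [-34.6  -8.3 140.3  82.9  26.1 -15.9] 6.6 45.60470873801746 [-0.3 -0.6 -1.5]
to [ 569.8 -137.    31. ] shift [-0.18 -0.02  0.15] turn [-0.1  -0.1  -0.03]
```

Now I'll lower about 1 mm per row and watch the force.

Emit:
play_rows(
  motion=[
    [[-0.08,0,0.06,0,0,0],[-0.15,0,0.12,0,0,0],[-0.15,0,0.12,0,0,0]],
  ],
)

```text
time: 6.9
tool_pos: [570.9, -137.6, 33.1]
tcp_rot: [-179.9, -50.3, 0.0]
ft_force: [-2.8, 2.5, 4.4]
finger_gap: 45.7
grip_force: 41.3
```

Emit:
play_rows(
  motion=[
    [[-0.08,0,0.06,0,0,0],[-0.08,0,0.06,0,0,0]],
  ],
)

```text
time: 7.1
tool_pos: [571.5, -137.7, 32.9]
tcp_rot: [-180.0, -50.3, 0.1]
ft_force: [-2.7, 1.9, 8.8]
finger_gap: 45.7
grip_force: 41.0
```

Emit:
play_rows(
  motion=[
    [[-0.08,0,0.06,0,0,0],[-0.08,0,0.06,0,0,0]],
  ],
)

```text
time: 7.3
tool_pos: [572.0, -137.8, 32.7]
tcp_rot: [-180.0, -50.4, 0.1]
ft_force: [-4.7, 3.0, 13.7]
finger_gap: 45.7
grip_force: 40.7
```

In contact at about 14 N. I'll ease off, then open.

Emit:
play_rows(
  motion=[
    [[0.12,0,-0.09,0,0,0],[0.12,0,-0.09,0,0,0]],
  ],
)

```text
time: 7.5
tool_pos: [571.0, -137.8, 32.8]
tcp_rot: [-180.0, -50.3, 0.1]
ft_force: [0.8, 1.0, 4.8]
finger_gap: 45.8
grip_force: 41.0
```

Emit:
play_rows(
  motion=[
    [[0,0,0,0,0,0],[0,0,0,0,0,0],[0,0,0,0,0,0],[0,0,0,0,0,0]],
  ],
  jaw=0.9,
)

```text
time: 7.9
tool_pos: [569.6, -137.2, 30.8]
tcp_rot: [-179.9, -50.1, -0.0]
ft_force: [-0.5, -1.0, 0.2]
finger_gap: 76.8
grip_force: 0.0
```

```bash
python3 -c "
from h import *
st();go([485,-137,105],50)
import cv2
s=optics.snapshot('side')['pixels'][150:390,230:490,::-1]; cv2.imwrite('pics/side3.png',cv2.resize(s,None,fx=2.4,fy=2.4))"
```

```text
pinch [ 555.3 -137.2   42.8] rot [-179.9  -50.1   -0. ] q [-34.6  -7.8 140.2  83.8  26.1 -16.9] 7.9 76.84185883517426 [-0.5 -1.   0.2]
to [ 499.3 -137.    93. ] shift [ 0.26 -0.03 -9.38] turn [-0.09 -0.1  -0.03]
```

View pics/side3.png

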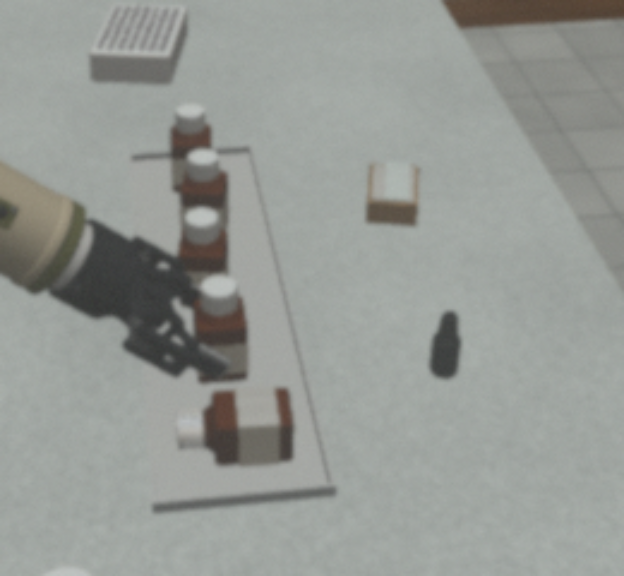

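F1 stands at (221,330) and is released, with its neighbours unmoved. I'll retreat back while levelling the tilt, which stays inside the third joint's range.

```bash
python3 -c "
from h import *
go([535,-137,47],42);go([512,-137,52],36);go([490,-137,60],30);go([485,-180,190],10)"
```

```text
to [ 547.5 -137.    33.1] shift [-1.26 -0.02 -1.84] turn [-0.09 -8.11 -0.02]
to [ 523.  -137.    36.9] shift [-2.54 -0.03 -3.97] turn [ -0.09 -14.11  -0.02]
to [ 499.4 -137.    43.8] shift [-3.52 -0.03 -6.22] turn [-9.000e-02 -2.011e+01 -1.000e-02]
to [ 488.2 -180.   171.6] shift [  5.57   4.25 -15.28] turn [ -0.09 -40.11   0.  ]
```

Emit:
play_rows(
  motion=[
    [[-0.6,0,-0.9,0,-4,0],[-1.3,0,-1.9,0,-8,0],[-2.5,0,-4,0,-14,0],[-3.5,0,-6.2,0,-20,0],[-3.5,0,-6.2,0,-20,0]],
  ],
)

```text
time: 8.45
tool_pos: [498.5, -138.0, 44.4]
tcp_rot: [180.0, -29.9, -0.0]
ft_force: [0.9, 1.2, -0.0]
finger_gap: 77.2
grip_force: 0.0
```

```bash
python3 -c "
from h import *
st();go([460,-200,190],20);go([540,-239,130],45)"
```

```text
pinch [ 489.2 -138.    60.6] rot [180.  -29.9  -0. ] q [-32.  -19.7 136.5  24.4  39.8  42.4] 8.45 77.2067067510044 [ 0.9  1.2 -0. ]
to [ 466.4 -200.   172.4] shift [  3.6   6.2 -12.7] turn [ 0.03 -9.88 -0.03]
to [ 553.2 -239.   116.8] shift [ 8.35 10.1  -3.55] turn [ 0.04 15.12 -0.02]
```

Emit:
play_rows(
  motion=[
    [[0.5,1,-3,0,0,0],[1,3,-6,0,0,0],[2,5,-9,0,1,0],[4,8,-10,0,3,0],[6.5,10,-10.5,0,5,0]],
  ],
  jaw=1,
)

```text
time: 8.95
tool_pos: [503.9, -239.9, 169.9]
tcp_rot: [179.9, -35.3, 0.1]
ft_force: [-0.3, -0.8, -0.3]
finger_gap: 85.7
grip_force: 0.0
```

```bash
python3 -c "
from h import *
st();go([573,-239,110],35);go([573,-239,70],35)"
```

```text
pinch [ 493.  -239.8  185.1] rot [ 1.799e+02 -3.530e+01  1.000e-01] q [-47.  -23.9 127.3  31.   55.   29.7] 8.95 85.65704499537767 [-0.3 -0.8 -0.3]
to [ 583.7 -239.    94.7] shift [ 2.17 -0.1  10.75] turn [ 0.09 -0.34  0.04]
to [ 583.7 -239.    54.7] shift [-0.15 -0.11 14.02] turn [ 0.09 -0.34  0.04]
```

Emit:
play_rows(
  motion=[
    [[0.7,0,3.6,0,0,0],[1.4,-0.1,7.2,0,0,0],[2.2,-0.1,10.7,0,-0.3,0],[0,-0.1,14,0,-0.3,0],[0,-0.1,14,0,-0.3,0]],
  ],
)

```text
time: 9.45
tool_pos: [580.6, -232.7, 45.3]
tcp_rot: [-179.4, -34.3, -0.2]
ft_force: [-0.4, 0.3, -2.0]
finger_gap: 85.4
grip_force: 0.0
```

Emit:
play_rows(
  motion=[
    [[0,0,0,0,0,0],[0,0,0,0,0,0]],
  ],
)

```text
time: 9.65
tool_pos: [584.9, -237.2, 55.2]
tcp_rot: [180.0, -35.0, 0.0]
ft_force: [-0.1, 0.8, -0.0]
finger_gap: 85.4
grip_force: 0.0
```

```bash
python3 -c "
from h import *
st();go([573,-239,33],35)
import cv2
s=optics.snapshot('side')['pixels'][150:390,230:490,::-1]; cv2.imwrite('pics/side4.png',cv2.resize(s,None,fx=2.4,fy=2.4))"
```

```text
pinch [ 574.2 -237.2   70.5] rot [180. -35.   0.] q [-38.9  -0.7 121.1  36.8  36.9  25.7] 9.65 85.40521427090373 [-0.1  0.8 -0. ]
to [ 583.7 -239.    17.7] shift [-2.25  0.17  3.01] turn [0.   0.04 0.03]
```

View pics/side4.png

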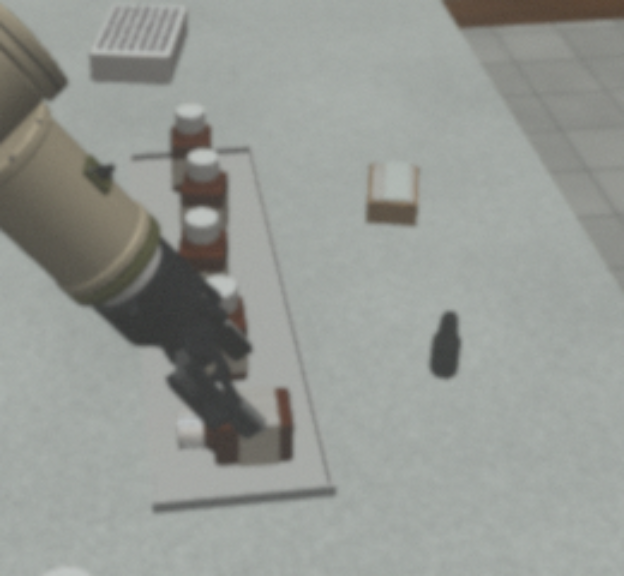

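The fingers straddle F2 at (250,430). F1's cap is at (222,293), unmoved. I'll go down and grip.

Emit:
play_rows(
  motion=[
    [[-0.8,0.15,1,0,0,0],[-1.5,0.15,2,0,0,0],[-2.2,0.15,3,0,0,0],[-2.2,0.15,3,0,0,0],[-2.2,0.15,3,0,0,0]],
  ],
)

```text
time: 10.2
tool_pos: [583.9, -238.6, 17.7]
tcp_rot: [180.0, -34.9, 0.0]
ft_force: [-0.6, -0.1, 0.4]
finger_gap: 85.4
grip_force: 0.0
```

```bash
python3 -c "
from h import *
st();go([573,-239,33],35)"
```

```text
pinch [ 573.2 -238.6   33. ] rot [180.  -34.9   0. ] q [-39.1   3.9 121.4  41.2  33.3  20.1] 10.2 85.39127842602143 [-0.6 -0.1  0.4]
to [ 583.7 -239.    17.7] shift [-0.01  0.04 -0.01] turn [-0.01  0.06  0.03]
```

Emit:
play_rows(
  motion=[
    [[0,0,0,0,0,0],[0,0,0,0,0,0],[0,0,0,0,0,0],[0,0,0,0,0,0],[0,0,0,0,0,0]],
  ],
  jaw=0,
  squeeze=40,
)

```text
time: 10.7
tool_pos: [583.8, -238.3, 17.0]
tcp_rot: [-180.0, -34.9, 0.1]
ft_force: [-4.9, 2.1, 7.1]
finger_gap: 45.5
grip_force: 41.0
```

```bash
python3 -c "
from h import *
st();go([573,-240,115],35);go([565,-240,115],5)"
```

```text
pinch [ 573.1 -238.3   32.3] rot [-1.80e+02 -3.49e+01  1.00e-01] q [-39.1   4.  121.3  41.2  33.2  20.1] 10.7 45.47936711611337 [-4.9  2.1  7.1]
to [ 583.7 -240.    99.7] shift [ 4.73  0.17 -6.79] turn [-0.04  0.08  0.04]
to [ 566.6 -240.    96.4] shift [ 3.13  0.17 -7.49] turn [-2.000e-02 -2.992e+01  5.000e-02]
```

Emit:
play_rows(
  motion=[
    [[0.9,0,-1.3,0,0,0],[2.4,0.1,-3.4,0,0,0],[4,0.1,-5.6,0,0,0],[4.9,0.2,-7,0,0,0],[4.7,0.2,-7.2,0,-5,0]],
  ],
)

```text
time: 11.2
tool_pos: [579.8, -240.2, 102.8]
tcp_rot: [-180.0, -29.8, -0.1]
ft_force: [-0.3, 0.6, -1.9]
finger_gap: 45.5
grip_force: 41.2
```

```bash
python3 -c "
from h import *
st();go([565.5,-240,120],0);go([565.5,-240,120],-30)"
```

```text
pinch [ 570.5 -240.2  119.1] rot [-1.80e+02 -2.98e+01 -1.00e-01] q [-37.4  -4.1 116.4  24.9  46.   38.6] 11.2 45.548502936884475 [-0.3  0.6 -1.9]
to [ 565.5 -240.   101.3] shift [-1.32 -0.02 -0.58] turn [ -0.03 -29.83  -0.04]
to [ 556.2 -240.   103.8] shift [-2.01 -0.02 -1.26] turn [-4.000e-02 -5.983e+01 -3.000e-02]
```

Emit:
play_rows(
  motion=[
    [[-0.3,0,-0.1,0,-7,0],[-0.6,0,-0.3,0,-14,0],[-0.9,0,-0.4,0,-21,0],[-1.3,0,-0.5,0,-28,0],[-1.5,0,-0.7,0,-36,0]],
  ],
)

```text
time: 11.7
tool_pos: [563.9, -240.2, 101.2]
tcp_rot: [180.0, 6.4, -0.0]
ft_force: [0.7, 0.9, -1.2]
finger_gap: 45.7
grip_force: 41.2
```

```bash
python3 -c "
from h import *
st();go([565.5,-240,120],-30);go([565.5,-240,120],-55)"
```

```text
pinch [ 566.  -240.2  119.8] rot [180.    6.4  -0. ] q [-26.2  20.5  84.3  -2.9  81.   64.4] 11.7 45.70739083847178 [ 0.7  0.9 -1.2]
to [ 556.2 -240.   103.8] shift [-0.8  -0.02 -0.17] turn [ 3.000e-02 -2.359e+01 -1.000e-02]
to [ 550.2 -240.   109.3] shift [-1.46 -0.02 -0.65] turn [ 3.000e-02 -4.859e+01 -1.000e-02]
```

Emit:
play_rows(
  motion=[
    [[-0.2,0,0,0,-7,0],[-0.4,0,0,0,-14,0],[-0.8,0,-0.2,0,-22,0],[-1,0,-0.3,0,-30,0],[-1.2,0,-0.5,0,-38,0]],
  ],
)

```text
time: 12.2
tool_pos: [553.3, -239.8, 107.3]
tcp_rot: [-180.0, 44.4, 0.0]
ft_force: [0.4, -0.9, -1.0]
finger_gap: 45.7
grip_force: 41.2
```

```bash
python3 -c "
from h import *
st();go([565.5,-240,120],-55);go([565.5,-240,70],-55)"
```

```text
pinch [ 566.3 -239.8  120.7] rot [-180.    44.4    0. ] q [-20.   56.2  43.6 -16.3 121.7  66.6] 12.2 45.69253671331194 [ 0.4 -0.9 -1. ]
to [ 550.2 -240.   109.3] shift [-0.36  0.02  0.07] turn [  0.03 -10.62   0.03]
to [ 550.2 -240.    59.3] shift [3.14 0.02 3.65] turn [  0.03 -10.62   0.03]
```

Emit:
play_rows(
  motion=[
    [[-0.2,0,0,0,-5,0],[-0.4,0,0,0,-10.6,0],[1,0,1.5,0,-10.6,0],[2.4,0,2.8,0,-10.6,0],[3.1,0,3.6,0,-10.6,0]],
  ],
)

```text
time: 12.7
tool_pos: [549.2, -239.7, 56.4]
tcp_rot: [-179.8, 54.8, 0.2]
ft_force: [-0.7, 0.9, -1.5]
finger_gap: 45.5
grip_force: 41.3
```

Emit:
play_rows(
  motion=[
    [[0,0,0,0,0,0],[0,0,0,0,0,0]],
  ],
)

```text
time: 12.9
tool_pos: [550.1, -240.2, 60.6]
tcp_rot: [-179.9, 54.6, 0.1]
ft_force: [-0.1, 0.4, -0.8]
finger_gap: 45.7
grip_force: 41.3
```

```bash
python3 -c "
from h import *
st();go([565.5,-240,46],-55)
import cv2
s=optics.snapshot('side')['pixels'][150:390,230:490,::-1]; cv2.imwrite('pics/side5.png',cv2.resize(s,None,fx=2.4,fy=2.4))"
```

```text
pinch [ 565.4 -240.2   71.4] rot [-1.799e+02  5.460e+01  1.000e-01] q [-19.2  70.8  30.4 -20.5 130.1  65.1] 12.9 45.65429275524465 [-0.1  0.4 -0.8]
to [ 550.2 -240.    35.3] shift [ 2.07 -0.02  1.46] turn [ 0.01 -0.35  0.04]
```

View pics/side5.png

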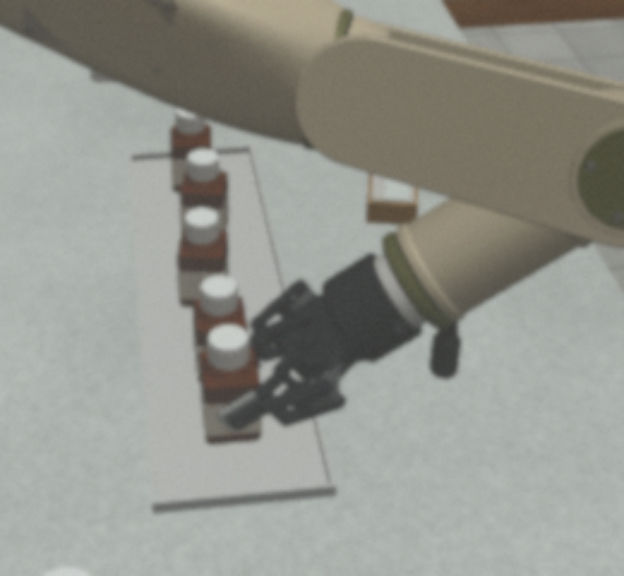

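F2 is upright in the grip at (230,390). The dropper at (445,350) only overlaps in the picture, since the wrist is well above its 67 mm height. Now I'll lower.

Emit:
play_rows(
  motion=[
    [[0.6,0,0.4,0,-0.3,0],[1.2,0,0.8,0,-0.3,0],[1.7,0,1.2,0,-0.3,0],[2.05,0,1.45,0,-0.3,0],[2.05,0,1.45,0,-0.3,0]],
  ],
)

```text
time: 13.45
tool_pos: [549.2, -239.6, 32.7]
tcp_rot: [-179.8, 55.2, 0.2]
ft_force: [-0.0, 0.1, -1.1]
finger_gap: 45.4
grip_force: 41.3
```

```bash
python3 -c "
from h import *
st();go([565.5,-240,42],-55)"
```

```text
pinch [ 564.6 -239.6   43.4] rot [-179.8   55.2    0.2] q [-19.1  73.6  29.1 -20.3 129.2  65.6] 13.45 45.35325166113628 [-0.   0.1 -1.1]
to [ 550.2 -240.    31.3] shift [0.17 0.04 0.  ] turn [-0.01  0.18  0.12]
```

Emit:
play_rows(
  motion=[
    [[0,0,0,0,0,0],[0.08,0,0.06,0,0,0],[0.08,0,0.06,0,0,0]],
  ],
)

```text
time: 13.75
tool_pos: [550.0, -239.9, 33.3]
tcp_rot: [-179.9, 55.0, 0.1]
ft_force: [0.6, 0.5, -0.3]
finger_gap: 45.4
grip_force: 41.3
```

Emit:
play_rows(
  motion=[
    [[0.12,0,0.08,0,0,0],[0.12,0,0.08,0,0,0]],
  ],
)

```text
time: 13.95
tool_pos: [550.1, -239.9, 32.1]
tcp_rot: [-179.9, 55.0, 0.1]
ft_force: [1.1, -0.5, 2.5]
finger_gap: 45.4
grip_force: 41.2
```

Emit:
play_rows(
  motion=[
    [[0.08,0,0.06,0,0,0],[0.08,0,0.06,0,0,0]],
  ],
)

```text
time: 14.15
tool_pos: [550.2, -239.9, 32.1]
tcp_rot: [-180.0, 55.0, 0.1]
ft_force: [1.4, 0.1, 5.2]
finger_gap: 45.5
grip_force: 40.9
```

Contact on the floor at about 5 N. Releasing.

Emit:
play_rows(
  motion=[
    [[0,0,0,0,0,0],[0,0,0,0,0,0],[0,0,0,0,0,0],[0,0,0,0,0,0],[0,0,0,0,0,0]],
  ],
  jaw=0.9,
)

```text
time: 14.65
tool_pos: [549.7, -239.8, 30.4]
tcp_rot: [-179.9, 55.1, 0.2]
ft_force: [1.0, 0.9, -0.2]
finger_gap: 76.9
grip_force: 0.0
```

```bash
python3 -c "
from h import *
st();go([600,-240,66],-55);go([640,-240,95],-50);go([640,-240,200],-30)"
```

```text
pinch [ 565.1 -239.8   41.1] rot [-179.9   55.1    0.2] q [-19.1  73.8  29.  -20.2 129.   65.7] 14.65 76.91090835211399 [ 1.   0.9 -0.2]
to [ 584.7 -240.    55.3] shift [-0.04  0.02 -4.29] turn [0.01 0.08 0.09]
to [ 625.7 -240.    83. ] shift [ 0.04  0.02 -9.23] turn [0.   5.08 0.09]
to [ 630.6 -240.   183.8] shift [-7.940e+00  1.000e-02 -1.541e+01] turn [-1.000e-02  2.508e+01  9.000e-02]
```

Emit:
play_rows(
  motion=[
    [[0,0,-1,0,0,0],[0,0,-2.5,0,0,0],[0,0,-4.5,0,0,0],[0,0,-7,0,2,0],[0,0,-9.2,0,5,0]],
  ],
)

```text
time: 15.15
tool_pos: [612.6, -235.8, 76.2]
tcp_rot: [-179.5, 50.6, 0.5]
ft_force: [-0.7, -0.1, -1.5]
finger_gap: 77.2
grip_force: 0.0
```

```bash
python3 -c "
from h import *
st();go([640,-260,250],-30)"
```

```text
pinch [ 627.  -235.8   88. ] rot [-179.5   50.6    0.5] q [-18.   85.8   1.7 -21.5 139.7  61.3] 15.15 77.16275068121175 [-0.7 -0.1 -1.5]
to [ 630.6 -260.   233.8] shift [-11.05   2.34 -11.4 ] turn [-0.11 20.6   0.33]
```

```bash
python3 -c "
from h import *
go([627,-240,110],-42);go([627,-240,170],-20);"
```

```text
to [ 614.5 -240.    96.1] shift [-1.42  0.41 -1.41] turn [-0.07  8.6   0.34]
to [ 620.6 -240.   152.4] shift [-5.39  0.38 -5.46] turn [-0.14 30.6   0.32]
```

Emit:
play_rows(
  motion=[
    [[-0.7,0.2,-0.7,0,6,0],[-1.5,0.4,-1.5,0,12,0],[-2.8,0.4,-2.8,0,18,0],[-4,0.4,-4,0,24,0],[-5.4,0.4,-5.5,0,30,0]],
  ],
)

```text
time: 15.65
tool_pos: [623.1, -240.9, 159.8]
tcp_rot: [180.0, 19.6, 0.1]
ft_force: [0.8, 0.2, 0.6]
finger_gap: 76.6
grip_force: 0.0
```

Emit:
play_rows(
  motion=[
    [[0,0,0,0,0,0],[0,0,0,0,0,0]],
  ],
)

```text
time: 15.85
tool_pos: [623.1, -241.8, 162.8]
tcp_rot: [179.9, 19.7, 0.1]
ft_force: [-0.0, 0.3, -0.8]
finger_gap: 77.0
grip_force: 0.0
```

```bash
python3 -c "
from h import *
st();go([480,-380,250],0)
import cv2
a=optics.snapshot('side')['pixels'][150:390,230:490,::-1];cv2.imwrite('pics/side6.png',cv2.resize(a,None,fx=2.4,fy=2.4))"
```

```text
pinch [ 629.4 -241.8  180.4] rot [1.799e+02 1.970e+01 1.000e-01] q [-21.6  39.4  54.3  -7.5 104.5  67.5] 15.85 77.03827768556943 [-0.   0.3 -0.8]
to [ 480.  -380.   231.3] shift [-15.8   13.8   -1.59] turn [ 0.13 19.71  0.11]
```

Emit:
play_rows(
  motion=[
    [[-1,3.5,-3,0,0,0],[-3,7,-6,0,4,0],[-6,11,-6,0,8,0],[-10,14,-4,0,14,0],[-14,14,-2,0,19,0]],
  ],
)

```text
time: 16.4
tool_pos: [504.0, -385.6, 225.3]
tcp_rot: [180.0, 1.4, 0.1]
ft_force: [-0.8, -1.4, 0.9]
finger_gap: 76.8
grip_force: 0.0
```

Emit:
play_rows(
  motion=[
    [[0,0,0,0,0,0],[0,0,0,0,0,0],[0,0,0,0,0,0]],
  ],
)

```text
time: 16.7
tool_pos: [506.3, -382.4, 226.9]
tcp_rot: [-180.0, 1.5, 0.2]
ft_force: [0.5, -0.3, 1.3]
finger_gap: 76.9
grip_force: 0.0
```

```bash
python3 -c "
from h import *
st()
import cv2
a=optics.snapshot('side')['pixels'][160:380,250:440,::-1];b=optics.snapshot('top')['pixels'][220:290,240:440,::-1]
a=cv2.resize(a,(285,330));b=cv2.resize(b,None,fx=4,fy=4,interpolation=cv2.INTER_CUBIC)
c=np.zeros((600,800,3),np.uint8);c[:280]=b;c[280:,:276]=cv2.resize(a,(276,320));cv2.imwrite('pics/fin.png',c)"
```

```text
pinch [ 506.8 -382.4  245.6] rot [-180.     1.5    0.2] q [-41.1  14.1  78.3  -1.   88.8  48.7] 16.7 76.89570337993335 [ 0.5 -0.3  1.3]
```

View pics/fin.png

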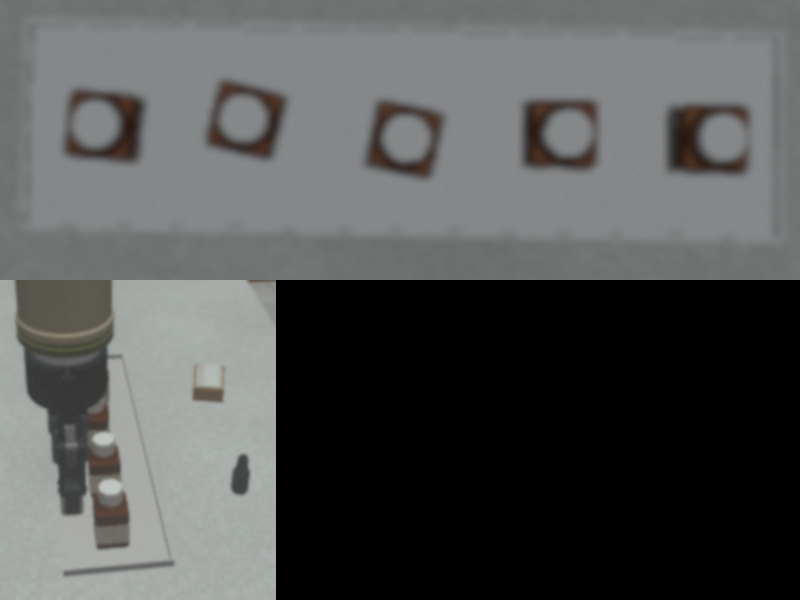

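All five bottles stand in the row, with the two new caps at (569,135) and (722,138). The other three are at the same pixels as before, the slide box and dropper look undisturbed, and the arm is clear. Handing in.

```bash
python3 -c "
from h import *
print(tc(569,135,100),tc(722,138,100)); print(job.hand_in())"
```

```text
[ 560.  -138.1  100. ] [ 561.1 -240.2  100. ]
the job is handed in; nothing more can be done
None
```

Both fallen bottles now stand upright, cap up, at their places in the row (measured at x≈560, y≈-138 and x≈561, y≈-240 mm); both were set down and released, the three standing bottles did not move, and the job is handed in.

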